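# Set the frame clamp's ratchet to tighten and clamp the small frame

### The arm

A 6-joint arm with a two-finger parallel gripper is mounted at the origin on the work surface. World frame = base frame: x ahead of the robot, y to its left, z up, the work surface at z = 0. Lengths are in m, angles in rad, forces in N, time in s.
With the tool pointing down it reaches from about 0.275 to 1 m from the base axis. Payload 8.4 kg.
Tool frame: the origin (TCP) lies between the finger pads; the fingertips stand 11 mm ahead of it and the grasp point (between the pads) lies 8 mm behind it; z points along the fingers, y is the line along which they close (so a half turn about z gives the same grasp; the last joint's range is limited). The gripper opens to 85 mm and grips with 20 to 120 N. Pads are 22 mm wide; open, the fingers measure 114 mm over their backs; the gripper's body (76 mm by 85 mm) begins 54 mm behind the grasp point. The pads swing forward as they close: fully open they stand 13 mm farther back than shut.
Start: joints at [-1.255, 0.353, 1.633, -0, 1.155, -0.002], TCP at [0.195, -0.594, 0.242] pointing down, gripper open.
Joint ranges: [-2.63, 2.63], [-0.92, 2.1], [0.06, 2.66], [-1.3, 4.44], [0, 2.69], [-3.02, 3.02]. Speed limits (rad/s): [2.22, 2.22, 2.79, 3.14, 3.14, 3.14].

### API

Orientations are given as a rotation vector (axis times angle).
In Python, from plant import r gives the robot as it stands.
- The arm moves only by the shell command python3 inch.py 'ROWS' [FORCE]. ROWS is one flat JSON list of numbers that holds 1 to 20 rows one after another, with no inner brackets; each row has 7 numbers: a rotation vector rx, ry, rz in fractions of the full range, 1 being 90 degrees, then dx, dy, dz in parts of the range, where 1.0 means 1 m, then the opening from 0.0 (shut) to 1.0 (fully open); each row shifts and turns the commanded pose from where the row before left it, along the tool's axes as they then stand; what a row does not reach is not made up. A row lasts 1/12 s, in which the tool goes at most 0.0417 m and 0.125 rad, less where a joint would pass 70% of its speed; a pose out of reach is approached as far as the arm can. The fingers move at their own pace and stop on an object; FORCE is the grip in N (left out, the last holds). Time passes only in rows, so rows that do not move let the fingers close. It prints the time, the measured TCP pose, the force, the opening and the grip force at its end. Shift and turn numbers lie between -1 and 1, and a call with a number outside is refused. Input that does not fit is refused with a message, and nothing moves.
- r.sense(): the state, without advancing time (a new reading comes with each control period).
- r.camera(name): name is "scene" or "top" or "wrist"; returns a dict with "img" (480x640x3 uint8, red, green, blue), "z_map" (480x640 float32, m along the optical axis (not along the pixel's ray), 0 where there is no reading), "mtx" (3x3 intrinsics, pixels), "R" (3x3) and "t" (3): a world point X has camera coordinates R X + t; the wrist camera has in their place "tool_from_camera" (4x4, takes a point from camera to tool coordinates, whose origin is the TCP and whose axes are the flange's). Camera axes: x right, y down, z forward; pixel columns grow to the right and rows downward; lengths in m; the calibration is good to about 2 mm. A picture is of the moment at which its call begins: read the wrist's pose just before it.
- r.sign_off(): hands the job in; it is judged then, once.
The state is a dict: "clock": time; "q": joint angles; "dq": joint speeds; "joint_torque": joint torques, N m; "position": TCP position; "tool_rot": TCP orientation; "wrist_force": force on the tool from outside, world axes, zero at the start; "wrist_torque": the same for the moment, N m; "finger_gap": opening from 0.0 (shut) to 1.0 (fully open); "grasp_force": force on a finger pad.
Only numpy, scipy, OpenCV 4.12 (cv2) and the standard library are available. Lean on these libraries where they do the work, as an engineer would, in place of code of your own. Each camera call takes 0.05 s, during which the arm holds its last target. There are 200 camera calls.

### The job

Clamp the small wooden picture frame in the green bench clamp by working only its lever and handle, gently. The ratchet is set to loosen: first flip its orange direction lever all the way to the tightening side, then swing the red-knobbed handle back (anticlockwise) well past its middle to feel that it now free-wheels without moving the jaw, and only then work the handle to and fro until the frame is held firmly with the jaw's sprung pad about half pressed in. Do not wind the jaw open, crush the frame, or disturb anything else on the table.

Things in the scene. Friction and masses are not known exactly. Their poses are not given: they have to be found in the camera images.
- clamp: Green bench clamp fixed to the table, with all mounted on it (jaw, handle, lever): base plate 150 x 300 x 20 mm, 80 mm square turret 68 mm high at its +y end. Origin: centre of the plate's underside; the jaw slides along the clamp's y, the handle points to its -x. A grey fence bar on the plate's -y end is set differently each time: inner face 114 to 124 mm to -y of the origin, not measured
- pivot (a point): The handle's upright turning axis, at the turret's centre, 90 mm to the clamp's +y of its origin; this point is 115 mm above the table. The ratchet here has 20 teeth: up to 0.32 rad of a drive stroke is lost before a tooth is caught
- knob (a point): Red upright round knob, 24 mm diameter, 76 to 138 mm above the table, 145 mm from the pivot axis; point on its axis 115 mm above the table. Handle bar below it 26 mm wide. Force at the moving knob: 1 to 2 N free-wheeling, 9.5 N driving the unloaded jaw, 1 N more per 10 N of clamping, and up to 1.5 N of rubbing and starting jolt unless moved slowly
- handle (a joint): Angle of the ratchet handle: 0 points along the clamp's -x (towards the robot), positive is clockwise seen from above (knob towards the clamp's +y). Hard stops at -0.75 and +0.65 rad. Handle and ratchet spindle stay where they are left
- lever_tip (a point): Orange direction lever on the ratchet head: upright round post, 10 mm diameter, 79 to 125 mm above the table; point on its axis at 120 mm. It rocks about an upright pin on the handle, 56 mm from the pivot axis; the post stands 26 mm beyond the pin, on the line from pivot to knob. The head under it reaches up to 92 mm
- lever (a joint): Direction lever, stops at -0.35 rad (post to the clamp's -y side: handle winds the jaw open going anticlockwise, free-wheels clockwise) and +0.35 rad (post to the +y side: handle winds the jaw closed going clockwise, free-wheels anticlockwise). Stiff: stays where it is put, takes about 2 N at the post, which moves 18 mm from stop to stop; flipped means within 0.1 rad of its stop
- jaw: Grey sliding jaw, 110 mm wide, top 55 mm above the table; its origin starts at the clamp's origin and moves to the clamp's -y by 15 mm per radian of clockwise drive. Its black rubber pad (70 x 14 x 22 mm), face first 10 mm to -y of the jaw's origin, is sprung: 17 N per mm from 0 N, 6 mm of travel. Half pressed in is about 51 N, felt as about 5.3 N more at the knob than driving the unloaded jaw
- frame: Small dark wooden picture frame with cork inside, loose, flat on the clamp plate between jaw and fence: 120 mm (clamp x) by 90 mm (clamp y), 20 mm thick. Origin: centre of its underside. The jaw pushes it to the fence and clamps it across its 90 mm
- orange_paint: Orange paint bottle, 60 mm diameter, 150 mm tall, origin at its base; leave it alone
- dark_paint: Black paint jar, 72 mm diameter, 90 mm tall, origin at its base; leave it alone
- brush_cup: Grey cup of brushes, 72 mm diameter, 180 mm tall with brushes, origin at its base; leave it alone
- paint_brush: Paint brush lying on the table, leave it alone
- screwdriver: Screwdriver lying on the table, leave it alone
- spare_bar: Spare light wooden bar 160 x 35 x 18 mm lying on the table, leave it alone

How it is judged:
By the outcome, as a careful person would: the job done as asked, in the order asked, and still so for the second after the job is handed in, with the robot touching nothing.
It also fails if it takes over 72 s, if anything falls off the work surface, if the arm or the gripper's body presses on something with over 40 N, if the wrist force passes 120 N, or if a joint passes its speed limit or range.

## Working session

There is one attempt and no reset: what is moved stays moved. The work goes in short steps, Python scripts to look and compute and a shell command to move; the robot and the scene stay as the last step left them, time stands still between calls to the robot, and variables do not carry over. Pictures are saved under pics/ and viewed, at most 13 in all, crops included, and the job is handed in when it is done.

```bash
ls; mkdir -p pics
python3 - <<'E'
from plant import r
import cv2,numpy as np
s=r.sense();print({k:np.round(v,3) for k,v in s.items()})
for n in("top","scene"):
    c=r.camera(n);cv2.imwrite(f"pics/{n}0.png",c["img"][...,::-1]);np.savez(f"{n}0.npz",**c)
    print(n,c["mtx"].round(1).tolist(),c["R"].round(3).tolist(),c["t"].round(3))
E
```

```text
inch.py
pics
plant.py
{'clock': np.float64(0.0), 'q': array([-1.255,  0.354,  1.634, -0.   ,  1.155, -0.002]), 'dq': array([ 0.001, -0.   , -0.   , -0.   ,  0.   , -0.001]), 'joint_torque': array([ 1.0000e-03, -6.0524e+01, -3.4208e+01,  0.0000e+00,  9.0000e-03,
       -0.0000e+00]), 'position': array([ 0.195, -0.593,  0.242]), 'tool_rot': array([-3.101, -0.497,  0.   ]), 'wrist_force': array([ 0.074, -0.023,  0.39 ]), 'wrist_torque': array([-0.007, -0.033,  0.036]), 'grasp_force': np.float64(0.0), 'finger_gap': np.float64(1.0)}
top [[589.0, 0.0, 315.1], [0.0, 589.0, 224.2], [0.0, 0.0, 1.0]] [[0.006, -1.0, 0.027], [-0.993, -0.009, -0.115], [0.115, -0.026, -0.993]] [-0.009  0.566  1.334]
scene [[538.5, 0.0, 319.4], [0.0, 538.5, 234.9], [0.0, 0.0, 1.0]] [[0.68, 0.733, 0.001], [0.467, -0.432, -0.772], [-0.566, 0.525, -0.636]] [-0.4   -0.168  1.377]
```

View pics/top0.png

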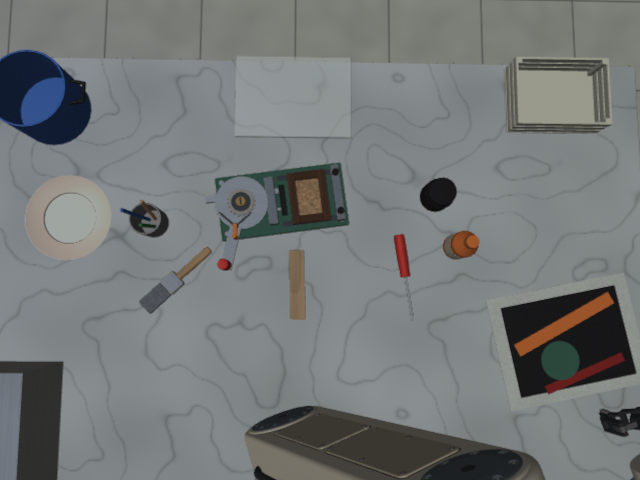

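View pics/scene0.png

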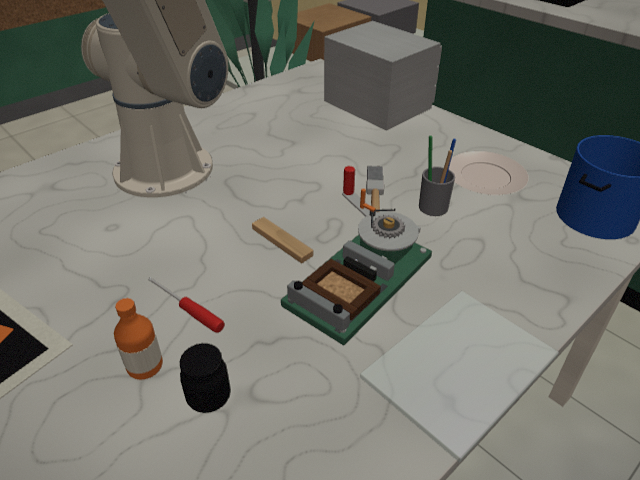

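The top view shows the clamp at about (282,202) with its +y to the left, the knob at (224,264) and the orange lever at (236,230). The brush cup at (148,218) and the spare bar at (297,285) are nearby.

```bash
cat > h.py <<'E'
import numpy as np,cv2
def ray(c,uv,z):
    d=np.linalg.inv(c["mtx"])@[uv[0],uv[1],1.]; R=c["R"];o=-R.T@c["t"];d=R.T@d
    return o+d*(z-o[2])/d[2]
def blobs(c,f,box=None,amin=8):
    hsv=cv2.cvtColor(np.ascontiguousarray(c["img"]),cv2.COLOR_RGB2HSV).astype(int);m=f(*np.moveaxis(hsv,2,0)).astype(np.uint8)
    if box:
        k=np.zeros_like(m);k[box[1]:box[3],box[0]:box[2]]=1;m*=k
    n,l,s,ce=cv2.connectedComponentsWithStats(m)
    return [(s[i],ce[i],l==i) for i in range(1,n) if s[i,4]>=amin]
red=lambda h,s,v:((h<5)|(h>172))&(s>150)&(v>70)
ora=lambda h,s,v:(h>=6)&(h<17)&(s>170)&(v>120)
grn=lambda h,s,v:(h>60)&(h<95)&(s>90)&(v<150)
E
python3 - <<'E'
from h import *
T=dict(np.load("top0.npz"));S=dict(np.load("scene0.npz"))
for n,c,box in(("T",T,(200,150,360,290)),("S",S,(270,150,440,350))):
    for nm,f,z in(("red",red,.115),("ora",ora,.115)):
        for s,ce,m in blobs(c,f,box,5):
            print(n,nm,s,ce.round(1),ray(c,ce,z).round(4))
            ys,xs=np.nonzero(m);zz=c["z_map"][ys,xs]
            P=np.array([np.linalg.inv(c["mtx"])@[x,y,1]*d for x,y,d in zip(xs,ys,zz)]);W=(P-c["t"])@c["R"]
            print("   med",np.median(W,0).round(4),"z",W[:,2].min().round(3),W[:,2].max().round(3))
    g=np.zeros(c["img"].shape[:2],np.uint8)
    for s,ce,m in blobs(c,grn,box,20): g|=m
    pts=np.argwhere(g)[:,::-1].astype(np.float32)
    W=np.array([ray(c,p,.02)[:2] for p in pts],np.float32)
    print(n,"plate",len(pts),cv2.minAreaRect(W))
E
```

```text
T red [218 259  10  11  85] [222.7 263.7] [0.469  0.1956 0.115 ]
   med [0.4675 0.1924 0.1367] z 0.132 0.143
T ora [233 224   4  14  38] [234.8 230.5] [0.5412 0.1712 0.115 ]
   med [0.5428 0.1731 0.0925] z 0.085 0.129
T plate 1611 ((0.6217467188835144, 0.07415183633565903), (0.14672701060771942, 0.2952001392841339), 8.011561393737793)
S red [344 166  11  29 263] [348.6 180.2] [0.4775 0.1869 0.115 ]
   med [0.4764 0.1881 0.1143] z 0.077 0.746
S ora [362 189   3   3   7] [363.3 190. ] [0.5232 0.1835 0.115 ]
   med [0.5325 0.1721 0.1251] z 0.123 0.128
S ora [363 203  12   8  35] [368.6 206.5] [0.5695 0.1499 0.115 ]
   med [0.5491 0.1732 0.0919] z 0.089 0.095
S plate 2586 ((0.5871668457984924, 0.24143558740615845), (0.17748993635177612, 0.6731483936309814), 13.586666107177734)
```

Units first: turns go in shares of 90 degrees. So -0.125 rad is -0.0796.

```bash
python3 inch.py '[0,0,-0.0796,0,0,0,0.4,0,0,-0.0796,0,0,0,0.4,0,0,-0.0796,0,0,0,0.4,0,0,-0.0796,0,0,0,0.4,0,0,-0.0796,0,0,0,0.4,0,0,-0.0796,0,0,0,0.4,0,0,-0.0796,0,0,0,0.4,0,0,-0.0796,0,0,0,0.4,0,0,-0.0796,0,0,0,0.4,0,0,-0.0796,0,0,0,0.4,0,0,-0.0796,0,0,0,0.4,0,0,-0.0796,0,0,0,0.4,0,0,-0.0796,0,0,0,0.4,0,0,-0.0796,0,0,0,0.4,0,0,-0.0796,0,0,0,0.4,0,0,-0.0796,0,0,0,0.4,0,0,-0.0796,0,0,0,0.4,0,0,-0.0796,0,0,0,0.4,0,0,-0.0796,0,0,0,0.4,0,0,-0.0796,0,0,0,0.4]' 20
python3 inch.py '[0,0,-0.0783,0,0,0,0.4,0,0,0,-0.0085,0.04,0,0.4,0,0,0,-0.0085,0.04,0,0.4,0,0,0,-0.0085,0.04,0,0.4,0,0,0,-0.0085,0.04,0,0.4,0,0,0,-0.0085,0.04,0,0.4,0,0,0,-0.0085,0.04,0,0.4,0,0,0,-0.0085,0.04,0,0.4,0,0,0,-0.0085,0.04,0,0.4,0,0,0,-0.0085,0.04,0,0.4,0,0,0,-0.0085,0.04,0,0.4,0,0,0,-0.0085,0.04,0,0.4,0,0,0,-0.0085,0.04,0,0.4,0,0,0,-0.0085,0.04,0,0.4,0,0,0,-0.0085,0.04,0,0.4,0,0,0,-0.0085,0.04,0,0.4,0,0,0,-0.0085,0.04,0,0.4,0,0,0,-0.0085,0.03,0,0.4,0,0,0,0,0,0,0.4]'
cat >> h.py <<'E'
from scipy.spatial.transform import Rotation as Ro
PIV=np.array([.6092,.1633]);YAW=np.radians(8.0)
def st(r):
    s=r.sense();R=Ro.from_rotvec(s["tool_rot"]).as_matrix();p=np.array(s["position"]);f=np.array(s["wrist_force"])
    d=p[:2]-PIV
    ang=(YAW+np.pi-np.arctan2(d[1],d[0])%(2*np.pi))
    print("t %.2f p %s tool-yaw(y axis) %.1f deg gap %.2f"%(s["clock"],p.round(4),np.degrees(np.arctan2(R[1,1],R[0,1])),s["finger_gap"]),
      "F world",f.round(2),"tool",(R.T@f).round(2),"handle-angle %.3f rad %.4f"%(ang,np.hypot(*d)))
    return s,R,p
E
python3 - <<'E'
from h import *
from plant import r
s,R,p=st(r);print(s["q"].round(2))
c=r.camera("wrist");np.savez("w1.npz",p=p,Rt=R,**c);cv2.imwrite("pics/w1.png",c["img"][...,::-1])
E
```

```text
clock: 1.77
position: [0.1952, -0.5934, 0.2419]
tool_rot: [-0.497, -3.102, -0.001]
wrist_force: [-0.4, 0.1, -0.2]
finger_gap: 0.402
grasp_force: 0.0
clock: 3.35
position: [0.4727, 0.0384, 0.2424]
tool_rot: [0.309, 3.125, 0.003]
wrist_force: [1.0, -0.4, -0.3]
finger_gap: 0.401
grasp_force: 0.0
t 3.35 p [0.4727 0.0384 0.2424] tool-yaw(y axis) 78.7 deg gap 0.40 F world [ 0.96 -0.41 -0.31] tool [-1.02 -0.22  0.31] handle-angle -0.602 rad 0.1850
[ 0.08  0.11  1.95  0.    1.08 -1.3 ]
```

```bash
python3 inch.py '[0,0,0,-0.0073,0.035,0,0.4,0,0,0,-0.0073,0.035,0,0.4,0,0,0,-0.0073,0.035,0,0.4,0,0,0,-0.0073,0.035,0,0.4,0,0,0,0,0,0,0.4,0,0,0,0,0,0,0.4,0,0,0,0,0,0,0.4]'
python3 - <<'E'
from h import *
from plant import r
s,R,p=st(r)
c=r.camera("wrist");np.savez("w1.npz",p=p,Rt=R,**c);cv2.imwrite("pics/w1.png",c["img"][...,::-1]);print(c["mtx"],c["tool_from_camera"].round(3))
E
```

```text
clock: 3.98
position: [0.5263, 0.1642, 0.2417]
tool_rot: [-0.315, -3.124, 0.002]
wrist_force: [-0.1, -0.3, -0.4]
finger_gap: 0.399
grasp_force: 0.0
t 3.98 p [0.5263 0.1642 0.2417] tool-yaw(y axis) 78.5 deg gap 0.40 F world [-0.14 -0.3  -0.36] tool [ 0.08 -0.32  0.36] handle-angle 0.151 rad 0.0829
[[394.60006107   0.         328.43904163]
 [  0.         394.60006107 243.4484794 ]
 [  0.           0.           1.        ]] [[-0.001 -0.965 -0.263  0.065]
 [ 1.    -0.001  0.    -0.   ]
 [-0.    -0.263  0.965 -0.133]
 [ 0.     0.     0.     1.   ]]
```

View pics/w1.png

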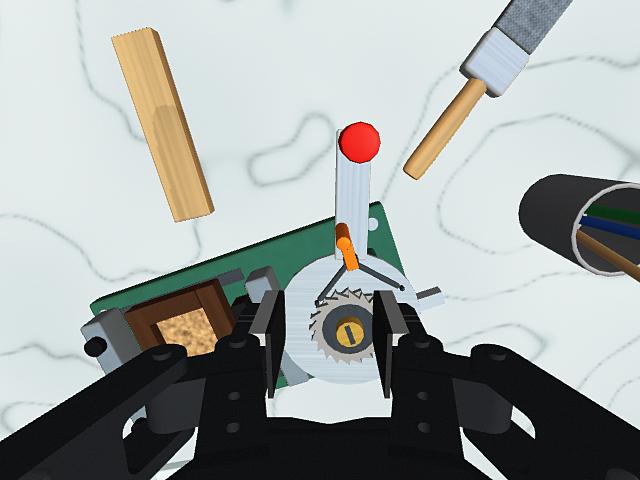

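The wrist view shows the knob top at (360,142), the lever post at about (342,229) to 268, leaning left (loosening side), and the spindle bolt at (350,332).

```bash
cat >> h.py <<'E'
def wcam(c,p,Rt):
    M=np.eye(4);M[:3,:3]=Rt;M[:3,3]=p;W=M@c["tool_from_camera"];R=W[:3,:3].T
    return dict(c,R=R,t=-R@W[:3,3])
E
python3 - <<'E'
from h import *
d=dict(np.load("w1.npz"));c=wcam(d,d["p"],d["Rt"])
for nm,f,z in(("red",red,.138),("ora",ora,.125)):
    for s,ce,m in blobs(c,f,None,20):
        top=(s[0]+s[2]/2,s[1]+5)
        print(nm,s,ce.round(1),ray(c,ce,z).round(4), "topdisk",ray(c,(np.nonzero(m[s[1]+5])[0].mean(),s[1]+5),z).round(4))
ys,xs=np.nonzero(blobs(c,lambda h,s,v:(h>18)&(h<28)&(s>140)&(v>150),(320,300,380,360),20)[0][2])
print("bolt",xs.mean(),ys.mean(),d["z_map"][int(ys.mean()),int(xs.mean())],[ray(c,(xs.mean(),ys.mean()),z).round(4) for z in(.09,.1,.11)])
K=np.linalg.inv(c["mtx"])
for u,v in((350,332),(360,142),(342,230)):
    P=K@[u,v,1]*c["z_map"][v,u];print((u,v),((P-c["t"])@c["R"]).round(4))
E
```

```text
red [ 339  122   41   41 1258] [359.7 141.8] [0.4689 0.1939 0.138 ] topdisk [0.4608 0.1953 0.138 ]
ora [337 223  22  48 462] [347.2 249.7] [0.5353 0.1744 0.125 ] topdisk [0.5206 0.1758 0.125 ]
bolt 349.7111650485437 333.88349514563106 0.30590978 [array([0.6145, 0.1629, 0.09  ]), array([0.6091, 0.1634, 0.1   ]), array([0.6038, 0.1639, 0.11  ])]
(350, 332) [0.6089 0.1638 0.0974]
(360, 142) [0.4691 0.194  0.1384]
(342, 230) [0.5256 0.1734 0.1081]
```

```bash
python3 inch.py '[0,0,0,0,0.0088,0.02,0.4,0,0,0,0,0,0.03,0.4,0,0,0,0,0,0.03,0.4,0,0,0,0,0,0.03,0.4,0,0,0,0,0,0.02,0.4,0,0,0,0,0,0,0.4,0,0,0,0,0,0,0.4,0,0,0,0,0,0,0.4]'
python3 - <<'E'
from h import *
from plant import r
s,R,p=st(r)
c=r.camera("wrist");np.savez("w2.npz",p=p,Rt=R,**c);cv2.imwrite("pics/w2.png",c["img"][...,::-1])
E
```

```text
clock: 4.7
position: [0.5295, 0.1734, 0.1137]
tool_rot: [0.316, 3.124, 0.001]
wrist_force: [-0.1, 0.3, -0.2]
finger_gap: 0.4
grasp_force: 0.0
t 4.70 p [0.5295 0.1734 0.1137] tool-yaw(y axis) 78.4 deg gap 0.40 F world [-0.1   0.32 -0.18] tool [0.17 0.29 0.18] handle-angle 0.266 rad 0.0803
```

View pics/w2.png

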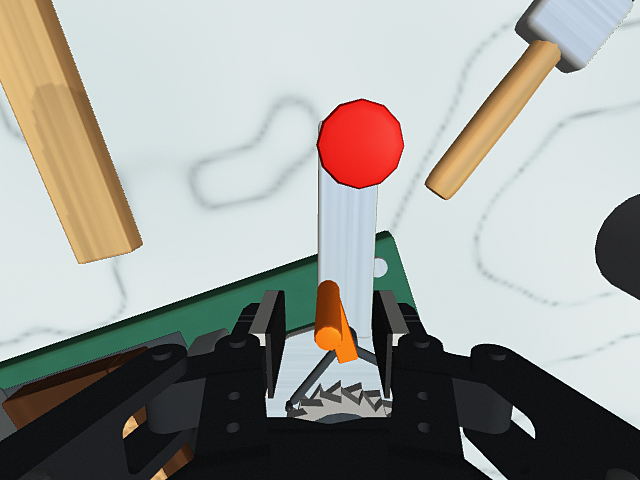

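The post, at (329,330), sits centred between the open fingers. I will push it to the right, which is tool +y.

```bash
python3 inch.py '[0,0,0,0,0.005,0.003,0.4,0,0,0,0,0.004,0,0.4,0,0,0,0,0.002,0,0.4,0,0,0,0,0.002,0,0.4,0,0,0,0,0.002,0,0.4,0,0,0,0,0.002,0,0.4,0,0,0,0,0.002,0,0.4,0,0,0,0,0.002,0,0.4]'
python3 -c "
from h import *
from plant import r
st(r)"
python3 inch.py '[0,0,0,0,0.002,0,0.4,0,0,0,0,0.002,0,0.4,0,0,0,0,0.002,0,0.4,0,0,0,0,0,0,0.4]'
python3 - <<'E'
from h import *
from plant import r
s,R,p=st(r)
c=r.camera("wrist");np.savez("w3.npz",p=p,Rt=R,**c);cv2.imwrite("pics/w3.png",c["img"][...,::-1])
c=wcam(c,p,R)
for nm,f,z in(("red",red,.138),("ora",ora,.125)):
    for s,ce,m in blobs(c,f,None,20): print(nm,s,ce.round(1),ray(c,ce,z).round(4))
E
```

```text
clock: 5.42
position: [0.5326, 0.1946, 0.1091]
tool_rot: [-0.315, -3.125, 0.001]
wrist_force: [-2.2, -1.9, 1.1]
finger_gap: 0.398
grasp_force: 1.1
t 5.42 p [0.5326 0.1946 0.1091] tool-yaw(y axis) 78.5 deg gap 0.40 F world [-2.17 -1.94  1.09] tool [ 1.74 -2.33 -1.09] handle-angle 0.528 rad 0.0827
clock: 5.75
position: [0.5343, 0.2008, 0.1092]
tool_rot: [0.315, 3.126, 0.0]
wrist_force: [-1.3, -0.7, -0.5]
finger_gap: 0.4
grasp_force: 0.4
t 5.75 p [0.5343 0.2008 0.1092] tool-yaw(y axis) 78.5 deg gap 0.40 F world [-1.32 -0.66 -0.46] tool [ 1.16 -0.91  0.46] handle-angle 0.604 rad 0.0838
red [ 281  107   90   91 6257] [326.2 152.2] [0.474  0.2121 0.138 ]
ora [ 278  285   34   86 1556] [298.2 335.4] [0.53   0.1912 0.125 ]
```

View pics/w3.png

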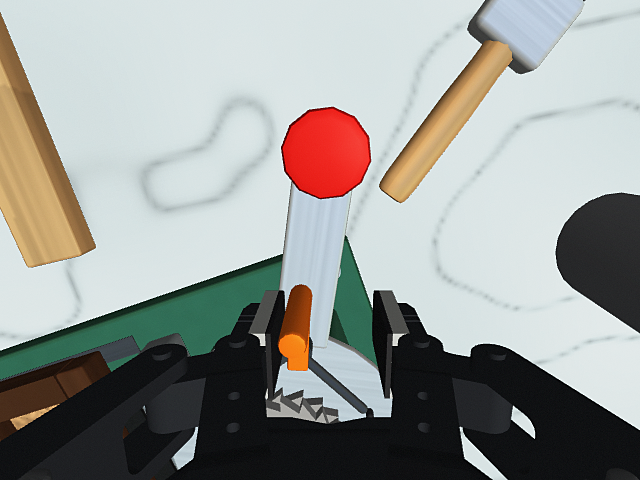

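Lever is now about centred and the handle has crept clockwise, which is harmless. I will keep pushing.

```bash
cat > look.py <<'E'
from h import *
from plant import r
import sys
s,R,p=st(r)
c=r.camera("wrist");c=wcam(c,p,R)
if len(sys.argv)>1: cv2.imwrite(f"pics/{sys.argv[1]}.png",c["img"][...,::-1])
b=blobs(c,red,None,500)
if b:
    k=ray(c,b[0][1],.138)[:2];d=k-PIV;h=YAW+np.pi-np.arctan2(d[1],d[0])%(2*np.pi);print("knob",k.round(4),"r %.4f handle %.3f"%(np.hypot(*d),h))
    for q,ce,m in blobs(c,ora,None,100):
        v=q[1]+q[3]-1
        print("ora",q,ce.round(1),[ray(c,ce,.11)[:2].round(4)])
        a=YAW+np.pi-h;u=np.array([np.cos(a),np.sin(a)]);n=np.array([u[1],-u[0]])  # n = clockwise
        e=ray(c,ce,.11)[:2]-PIV;print("  post radial %.4f tangential(+ = clockwise) %.4f"%(e@u,e@n))
E
python3 inch.py '[0,0,0,0,0.002,0,0.4,0,0,0,0,0.002,0,0.4,0,0,0,0,0.002,0,0.4,0,0,0,0,0.002,0,0.4,0,0,0,0,0.002,0,0.4]'; python3 look.py
python3 inch.py '[0,0,0,0,0.002,0,0.4,0,0,0,0,0.002,0,0.4,0,0,0,0,0,0,0.4]'; python3 look.py w4
```

```text
clock: 6.22
position: [0.5366, 0.2104, 0.1093]
tool_rot: [0.315, 3.125, 0.0]
wrist_force: [0.5, -2.2, -1.2]
finger_gap: 0.401
grasp_force: 1.2
t 6.22 p [0.5366 0.2104 0.1093] tool-yaw(y axis) 78.5 deg gap 0.40 F world [ 0.46 -2.22 -1.18] tool [-0.9  -2.09  1.18] handle-angle 0.716 rad 0.0865
knob [0.4756 0.2163] r 0.1437 handle 0.517
ora [ 278  288   34   84 1253] [296.7 333.8] [array([0.5394, 0.1975])]
  post radial 0.0775 tangential(+ = clockwise) 0.0060
clock: 6.52
position: [0.5374, 0.2146, 0.1095]
tool_rot: [0.315, 3.125, 0.001]
wrist_force: [0.9, -0.4, -0.5]
finger_gap: 0.4
grasp_force: 0.4
t 6.52 p [0.5374 0.2146 0.1095] tool-yaw(y axis) 78.5 deg gap 0.40 F world [ 0.94 -0.4  -0.51] tool [-1.   -0.2   0.51] handle-angle 0.760 rad 0.0882
knob [0.4769 0.2196] r 0.1438 handle 0.542
ora [ 279  292   33   75 1205] [298.2 335.8] [array([0.5412, 0.202 ])]
  post radial 0.0777 tangential(+ = clockwise) 0.0090
```

View pics/w4.png

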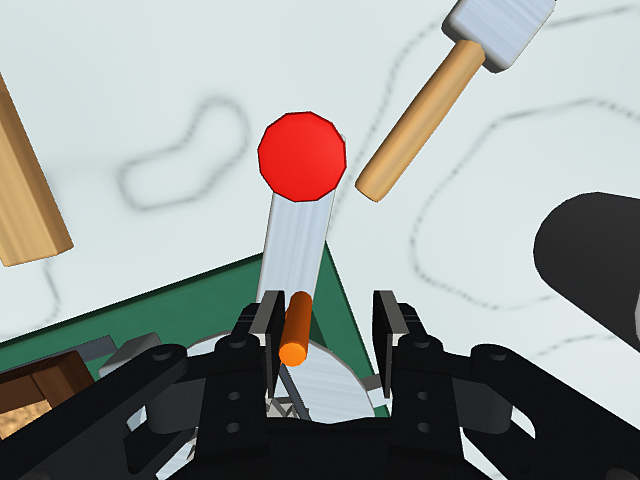

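```bash
python3 inch.py '[0,0,0,0,0.001,0,0.4,0,0,0,0,0.001,0,0.4]'; python3 look.py
python3 inch.py '[0,0,0,0,0.001,0,0.4,0,0,0,0,0.001,0,0.4]'; python3 look.py
```

```text
clock: 6.73
position: [0.5376, 0.216, 0.1094]
tool_rot: [0.315, 3.125, -0.0]
wrist_force: [2.2, -3.6, -0.4]
finger_gap: 0.398
grasp_force: 1.5
t 6.73 p [0.5376 0.216  0.1094] tool-yaw(y axis) 78.5 deg gap 0.40 F world [ 2.24 -3.64 -0.41] tool [-2.92 -3.12  0.41] handle-angle 0.775 rad 0.0889
knob [0.4778 0.2217] r 0.1438 handle 0.558
ora [ 278  293   34   75 1208] [298. 337.] [array([0.5418, 0.2032])]
  post radial 0.0778 tangential(+ = clockwise) 0.0091
clock: 6.95
position: [0.538, 0.218, 0.1093]
tool_rot: [0.315, 3.125, -0.0]
wrist_force: [2.6, -4.0, 0.1]
finger_gap: 0.401
grasp_force: 1.8
t 6.95 p [0.538  0.218  0.1093] tool-yaw(y axis) 78.5 deg gap 0.40 F world [ 2.64 -3.99  0.13] tool [-3.38 -3.38 -0.13] handle-angle 0.795 rad 0.0898
knob [0.4791 0.2246] r 0.1438 handle 0.580
ora [ 278  295   34   75 1207] [297.9 339.1] [array([0.543, 0.205])]
  post radial 0.0777 tangential(+ = clockwise) 0.0095
```

Scaled: 0.12 rad is 0.0764.

```bash
python3 inch.py '[0,0,0,0,-0.006,0,0.4,0,0,0,0,-0.006,0,0.4,0,0,0,0,0,-0.03,0.4,0,0,0,0,0,-0.03,0.4,0,0,0.0764,0,0,0,0.4,0,0,0.0758,0,0,0,0.4,0,0,0,0.03,-0.004,0,0.4,0,0,0,0.03,-0.003,0,0.4,0,0,0,0,0,0,0.4,0,0,0,0,0,0,0.4]'; python3 look.py w5
```

```text
clock: 7.83
position: [0.4767, 0.2255, 0.1693]
tool_rot: [-0.683, -3.066, 0.0]
wrist_force: [1.0, -0.9, -0.3]
finger_gap: 0.402
grasp_force: 0.0
t 7.83 p [0.4767 0.2255 0.1693] tool-yaw(y axis) 64.9 deg gap 0.40 F world [ 1.03 -0.89 -0.29] tool [-1.31 -0.37  0.29] handle-angle 0.579 rad 0.1464
knob [0.4728 0.2277] r 0.1508 handle 0.581
ora [321 349  33  59 879] [340.4 387. ] [array([0.5431, 0.2016])]
  post radial 0.0761 tangential(+ = clockwise) 0.0064
```

View pics/w5.png

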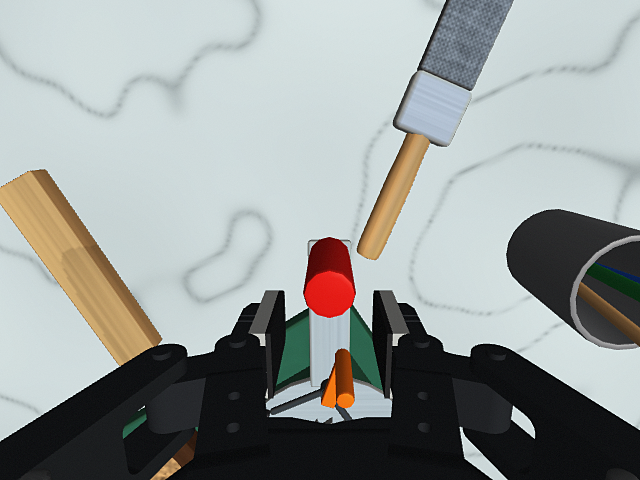

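Knob at (329,292) is centred between the fingers, and the lever post top at (345,400) is on the +y side. I will check the lever angle numerically.

Run:
```python
from h import *
from plant import r
s,R,p=st(r)
c=r.camera("wrist");c=wcam(c,p,R)
q,ce,m=blobs(c,ora,None,100)[0]
hsv=cv2.cvtColor(np.ascontiguousarray(c["img"]),cv2.COLOR_RGB2HSV)
v=hsv[...,2];mm=m&(v>235);print(v[m].min(),v[m].max(),mm.sum())
ys,xs=np.nonzero(mm);print("bright",xs.mean(),ys.mean(),xs.min(),xs.max(),ys.min(),ys.max())
q2,k,m2=blobs(c,red,None,500)[0];mk=m2&(v>225);yk,xk=np.nonzero(mk);print("knobtop",xk.mean(),yk.mean(),np.ptp(xk),np.ptp(yk))
K=ray(c,((xk.min()+xk.max())/2,(yk.min()+yk.max())/2),.138)[:2]
for (x,y) in((345,400),(xs.mean(),ys.mean())):
  P=ray(c,(x,y),.125)[:2]
  for piv in(PIV,PIV+[0,.002],PIV-[0,.002]):
    d=K-piv;L=np.hypot(*d);u=d/L;n=np.array([u[1],-u[0]]);e=P-piv;a=e@u;b=e@n
    print("knob",K.round(4),L.round(4),"post",P.round(4),a.round(4),b.round(4),"lever",np.arctan2(b,a-.056).round(3))
```

```text
t 7.88 p [0.4779 0.2256 0.1695] tool-yaw(y axis) 64.8 deg gap 0.40 F world [0.43 0.61 0.89] tool [-0.13  0.73 -0.89] handle-angle 0.583 rad 0.1453
121 255 449
bright 335.3028953229399 394.4120267260579 321 352 368 405
knobtop 331.69296875 288.0421875 48 42
knob [0.4787 0.2249] 0.1443 post [0.5429 0.2045] 0.0775 0.0089 lever 0.394
knob [0.4787 0.2249] 0.1434 post [0.5429 0.2045] 0.0766 0.0081 lever 0.375
knob [0.4787 0.2249] 0.1451 post [0.5429 0.2045] 0.0785 0.0098 lever 0.41
knob [0.4787 0.2249] 0.1443 post [0.5377 0.2013] 0.0809 0.0039 lever 0.154
knob [0.4787 0.2249] 0.1434 post [0.5377 0.2013] 0.08 0.0031 lever 0.127
knob [0.4787 0.2249] 0.1451 post [0.5377 0.2013] 0.0818 0.0047 lever 0.178
```

Scaled: -0.04 rad is -0.0255.

```bash
python3 inch.py '[0,0,0,0,0,0.029,0.4,0,0,0,0,0,0.029,0.4,0,0,0,0,0,0,0.4,0,0,0,0,0,0,0.4]'; python3 look.py
python3 inch.py '[0,0,-0.0255,0,-0.0058,0,0.4,0,0,-0.0255,0,-0.0058,0,0.4,0,0,-0.0255,0,-0.0058,0,0.4,0,0,-0.0255,0,-0.0058,0,0.4,0,0,-0.0255,0,-0.0058,0,0.4,0,0,-0.0255,0,-0.0058,0,0.4]'; python3 look.py
```

```text
clock: 8.27
position: [0.4778, 0.2248, 0.1104]
tool_rot: [-0.686, -3.063, 0.003]
wrist_force: [0.7, 0.5, 1.0]
finger_gap: 0.395
grasp_force: 0.0
t 8.27 p [0.4778 0.2248 0.1104] tool-yaw(y axis) 64.8 deg gap 0.40 F world [0.73 0.48 1.04] tool [-0.45  0.74 -1.05] handle-angle 0.578 rad 0.1451
knob [0.4706 0.2287] r 0.1533 handle 0.581
clock: 8.82
position: [0.4683, 0.1932, 0.1134]
tool_rot: [0.31, 3.123, 0.003]
wrist_force: [1.5, 0.5, -1.2]
finger_gap: 0.402
grasp_force: 0.7
t 8.82 p [0.4683 0.1932 0.1134] tool-yaw(y axis) 78.7 deg gap 0.40 F world [ 1.51  0.54 -1.24] tool [-1.37  0.83  1.24] handle-angle 0.349 rad 0.1440
knob [0.4604 0.1989] r 0.1530 handle 0.374
```

Scaled: -0.04 rad is -0.0255.

```bash
python3 inch.py '[0,0,-0.0255,0.0002,-0.0058,0,0.4,0,0,-0.0255,0.0002,-0.0058,0,0.4,0,0,-0.0255,0.0002,-0.0058,0,0.4,0,0,-0.0255,0.0002,-0.0058,0,0.4,0,0,-0.0255,0.0002,-0.0058,0,0.4,0,0,-0.0255,0.0002,-0.0058,0,0.4,0,0,-0.0255,0.0002,-0.0058,0,0.4,0,0,-0.0255,0.0002,-0.0058,0,0.4,0,0,-0.0255,0.0002,-0.0058,0,0.4,0,0,-0.0255,0.0002,-0.0058,0,0.4,0,0,-0.0255,0.0002,-0.0058,0,0.4,0,0,-0.0255,0.0002,-0.0058,0,0.4]'; python3 look.py w6
```

```text
clock: 9.87
position: [0.4673, 0.1241, 0.113]
tool_rot: [-0.439, 3.107, 0.001]
wrist_force: [1.7, 3.1, -0.7]
finger_gap: 0.399
grasp_force: 1.3
t 9.87 p [0.4673 0.1241 0.113 ] tool-yaw(y axis) 106.1 deg gap 0.40 F world [ 1.66  3.05 -0.65] tool [-2.44  2.47  0.66] handle-angle -0.130 rad 0.1472
knob [0.4601 0.1257] r 0.1538 handle -0.108
```

View pics/w6.png

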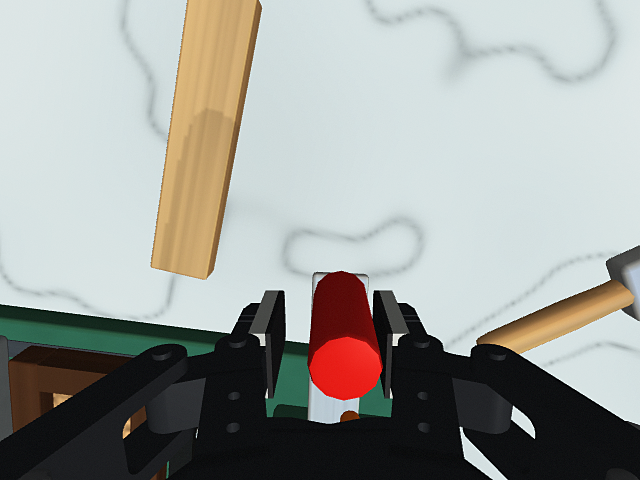

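The knob rides against the right finger at about (350,340) and the handle is at −0.11 rad. I will carry on back to about −0.6.

Scaled: -0.04 rad is -0.0255.

```bash
python3 inch.py '[0,0,-0.0255,0,-0.0058,0,0.4,0,0,-0.0255,0,-0.0058,0,0.4,0,0,-0.0255,0,-0.0058,0,0.4,0,0,-0.0255,0,-0.0058,0,0.4,0,0,-0.0255,0,-0.0058,0,0.4,0,0,-0.0255,0,-0.0058,0,0.4,0,0,-0.0255,0,-0.0058,0,0.4,0,0,-0.0255,0,-0.0058,0,0.4,0,0,-0.0255,0,-0.0058,0,0.4,0,0,-0.0255,0,-0.0058,0,0.4,0,0,-0.0255,0,-0.0058,0,0.4,0,0,-0.0255,0,-0.0058,0,0.4,0,0,0,0,0,0,0.4]'; python3 look.py
python3 - <<'E'
from h import *
from plant import r
c=r.camera("top");cv2.imwrite("pics/t2.png",cv2.resize(c["img"][140:300,190:370,::-1],None,fx=4,fy=3.6));np.savez("top2.npz",**c)
E
```

```text
clock: 11.0
position: [0.5002, 0.0631, 0.1125]
tool_rot: [-1.164, 2.916, -0.001]
wrist_force: [0.1, 0.5, -0.7]
finger_gap: 0.4
grasp_force: 0.0
t 11.00 p [0.5002 0.0631 0.1125] tool-yaw(y axis) 133.5 deg gap 0.40 F world [ 0.09  0.54 -0.74] tool [-0.44  0.34  0.74] handle-angle -0.604 rad 0.1480
knob [0.4937 0.0608] r 0.1544 handle -0.586
```

View pics/t2.png

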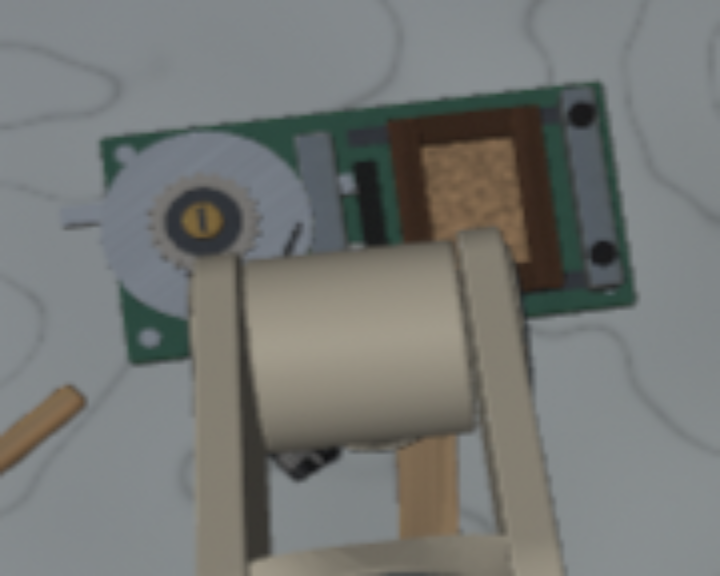

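Freewheel is confirmed: the jaw has not moved and the handle is at −0.59. Now the drive stroke.

Scaled: 0.04 rad is 0.0255.

```bash
python3 inch.py '[0,0,0.0255,-0.0003,0.0058,0,0.4,0,0,0.0255,-0.0003,0.0058,0,0.4,0,0,0.0255,-0.0003,0.0058,0,0.4,0,0,0.0255,-0.0003,0.0058,0,0.4,0,0,0.0255,-0.0003,0.0058,0,0.4,0,0,0.0255,-0.0003,0.0058,0,0.4,0,0,0.0255,-0.0003,0.0058,0,0.4,0,0,0.0255,-0.0003,0.0058,0,0.4,0,0,0.0255,-0.0003,0.0058,0,0.4,0,0,0.0255,-0.0003,0.0058,0,0.4]'; python3 look.py
python3 inch.py '[0,0,0.0255,-0.0001,0.0058,0,0.4,0,0,0.0255,-0.0001,0.0058,0,0.4,0,0,0.0255,-0.0001,0.0058,0,0.4,0,0,0.0255,-0.0001,0.0058,0,0.4,0,0,0.0255,-0.0001,0.0058,0,0.4,0,0,0.0255,-0.0001,0.0058,0,0.4,0,0,0.0255,-0.0001,0.0058,0,0.4,0,0,0.0255,-0.0001,0.0058,0,0.4]'; python3 look.py
```

```text
clock: 11.93
position: [0.4696, 0.1126, 0.1117]
tool_rot: [-0.558, 3.091, -0.003]
wrist_force: [2.1, -9.7, -0.2]
finger_gap: 0.402
grasp_force: 4.9
t 11.93 p [0.4696 0.1126 0.1117] tool-yaw(y axis) 110.5 deg gap 0.40 F world [ 2.14 -9.71 -0.16] tool [ 1.39 -9.84  0.18] handle-angle -0.209 rad 0.1485
knob [0.4663 0.1056] r 0.1541 handle -0.244
clock: 12.65
position: [0.4608, 0.1579, 0.1117]
tool_rot: [-0.058, 3.14, -0.003]
wrist_force: [4.8, -9.1, -1.1]
finger_gap: 0.397
grasp_force: 4.6
t 12.65 p [0.4608 0.1579 0.1117] tool-yaw(y axis) 92.1 deg gap 0.40 F world [ 4.81 -9.08 -1.11] tool [-4.47 -9.25  1.14] handle-angle 0.103 rad 0.1485
knob [0.4556 0.1527] r 0.1539 handle 0.071
```

Scaled: 0.03 rad is 0.0191.

```bash
python3 inch.py '[0,0,0.0191,-0.0006,0.0044,0,0.4,0,0,0.0191,-0.0006,0.0044,0,0.4,0,0,0.0191,-0.0006,0.0044,0,0.4,0,0,0.0191,-0.0006,0.0044,0,0.4,0,0,0.0191,-0.0006,0.0044,0,0.4,0,0,0.0191,-0.0006,0.0044,0,0.4]'; python3 look.py
python3 inch.py '[0,0,0.0127,-0.0001,0.0029,0,0.4,0,0,0.0127,-0.0001,0.0029,0,0.4,0,0,0.0127,-0.0001,0.0029,0,0.4,0,0,0.0127,-0.0001,0.0029,0,0.4,0,0,0.0127,-0.0001,0.0029,0,0.4]'; python3 look.py
python3 inch.py '[0,0,0.0127,-0.0001,0.0029,0,0.4,0,0,0.0127,-0.0001,0.0029,0,0.4,0,0,0.0127,-0.0001,0.0029,0,0.4,0,0,0.0127,-0.0001,0.0029,0,0.4]'; python3 look.py
```

```text
clock: 13.2
position: [0.4625, 0.1833, 0.1112]
tool_rot: [-0.224, -3.13, 0.006]
wrist_force: [-5.2, -9.1, 5.2]
finger_gap: 0.398
grasp_force: 5.1
t 13.20 p [0.4625 0.1833 0.1112] tool-yaw(y axis) 81.8 deg gap 0.40 F world [-5.22 -9.15  5.18] tool [ 3.89 -9.82 -5.13] handle-angle 0.275 rad 0.1481
knob [0.4564 0.1795] r 0.1537 handle 0.245
clock: 13.67
position: [0.4653, 0.1974, 0.1112]
tool_rot: [-0.38, -3.114, 0.006]
wrist_force: [-7.0, -9.2, 7.3]
finger_gap: 0.402
grasp_force: 5.2
t 13.67 p [0.4653 0.1974 0.1112] tool-yaw(y axis) 76.1 deg gap 0.40 F world [-7.04 -9.21  7.35] tool [  4.65 -10.66  -7.28] handle-angle 0.372 rad 0.1479
knob [0.4587 0.1943] r 0.1536 handle 0.343
clock: 14.05
position: [0.4684, 0.2084, 0.1111]
tool_rot: [-0.504, -3.096, 0.007]
wrist_force: [-8.2, -8.8, 7.1]
finger_gap: 0.396
grasp_force: 5.2
t 14.05 p [0.4684 0.2084 0.1111] tool-yaw(y axis) 71.5 deg gap 0.40 F world [-8.23 -8.8   7.12] tool [  5.04 -10.99  -7.04] handle-angle 0.450 rad 0.1478
knob [0.4617 0.206 ] r 0.1536 handle 0.421
```

Units first: turns go in shares of 90 degrees. So 0.02 rad is 0.0127.

```bash
python3 inch.py '[0,0,0.0127,0.0005,0.0029,0,0.4,0,0,0.0127,0.0005,0.0029,0,0.4,0,0,0.0127,0.0005,0.0029,0,0.4]'; python3 look.py
python3 inch.py '[0,0,0.0127,0.0005,0.0029,0,0.4,0,0,0.0127,0.0005,0.0029,0,0.4]'; python3 look.py w7
```

```text
clock: 14.35
position: [0.4714, 0.2172, 0.1111]
tool_rot: [-0.596, -3.083, 0.006]
wrist_force: [-0.1, -9.6, -1.2]
finger_gap: 0.4
grasp_force: 4.6
t 14.35 p [0.4714 0.2172 0.1111] tool-yaw(y axis) 68.1 deg gap 0.40 F world [-0.08 -9.59 -1.24] tool [-3.51 -8.93  1.27] handle-angle 0.512 rad 0.1480
knob [0.4645 0.2152] r 0.1538 handle 0.484
clock: 14.57
position: [0.4734, 0.2229, 0.1112]
tool_rot: [-0.657, -3.072, 0.005]
wrist_force: [3.0, -10.7, -1.5]
finger_gap: 0.4
grasp_force: 4.4
t 14.57 p [0.4734 0.2229 0.1112] tool-yaw(y axis) 65.8 deg gap 0.40 F world [  3.03 -10.73  -1.51] tool [-7.15 -8.55  1.54] handle-angle 0.553 rad 0.1483
knob [0.4666 0.2212] r 0.1539 handle 0.525
```

View pics/w7.png

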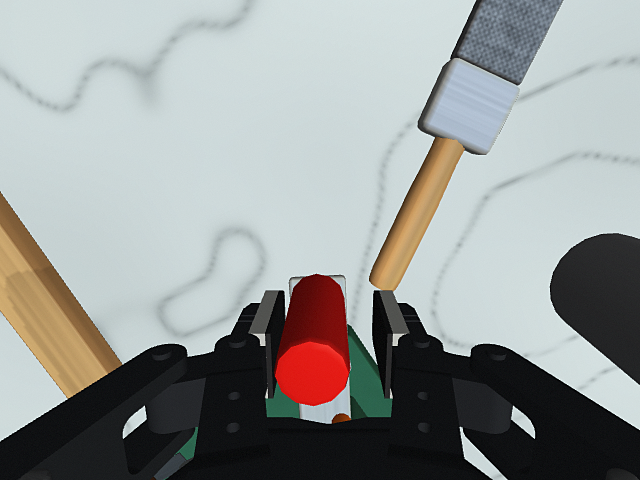

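```bash
cat >> look.py <<'E'
    u=np.array([np.cos(YAW+np.pi-h),np.sin(YAW+np.pi-h)]);n=np.array([u[1],-u[0]])
    for sg in(-1,):
        cp=.145*u+sg*.012*n;f=-np.array(s["wrist_force"])[:2]
        print("   EFF drive force %.2f"%(-(cp[0]*f[1]-cp[1]*f[0])/.145))
E
python3 inch.py '[0,0,0.0127,0,0.0029,0,0.4,0,0,0.0127,0,0.0029,0,0.4,0,0,0,0,0,0,0.4]'; python3 look.py
python3 inch.py '[0,0,-0.0382,-0.0015,-0.0087,0,0.4,0,0,-0.0382,-0.0015,-0.0087,0,0.4,0,0,-0.0382,0,-0.0087,0,0.4,0,0,-0.0382,0,-0.0087,0,0.4,0,0,-0.0382,0,-0.0087,0,0.4,0,0,-0.0382,0,-0.0087,0,0.4,0,0,-0.0382,0,-0.0087,0,0.4,0,0,-0.0382,0,-0.0087,0,0.4,0,0,-0.0382,0,-0.0087,0,0.4,0,0,-0.0382,0,-0.0087,0,0.4]'; python3 look.py
```

```text
clock: 14.87
position: [0.4759, 0.2285, 0.1112]
tool_rot: [-0.72, -3.058, 0.005]
wrist_force: [1.9, -7.7, -1.0]
finger_gap: 0.402
grasp_force: 3.2
t 14.87 p [0.4759 0.2285 0.1112] tool-yaw(y axis) 63.5 deg gap 0.40 F world [ 1.91 -7.73 -1.03] tool [-5.16 -6.06  1.05] handle-angle 0.595 rad 0.1484
knob [0.4692 0.2271] r 0.1539 handle 0.567
   EFF drive force 6.65
clock: 15.75
position: [0.4634, 0.1444, 0.1119]
tool_rot: [-0.221, 3.132, 0.001]
wrist_force: [1.7, 0.9, 0.1]
finger_gap: 0.397
grasp_force: 0.6
t 15.75 p [0.4634 0.1444 0.1119] tool-yaw(y axis) 98.1 deg gap 0.40 F world [1.72 0.87 0.14] tool [-1.82  0.62 -0.13] handle-angle 0.011 rad 0.1470
knob [0.4565 0.1471] r 0.1536 handle 0.034
   EFF drive force -0.53
```

Scaled: -0.06 rad is -0.0382.

```bash
python3 inch.py '[0,0,-0.0382,-0.0002,-0.0087,0,0.4,0,0,-0.0382,-0.0002,-0.0087,0,0.4,0,0,-0.0382,-0.0002,-0.0087,0,0.4,0,0,-0.0382,-0.0002,-0.0087,0,0.4,0,0,-0.0382,-0.0002,-0.0087,0,0.4,0,0,-0.0382,-0.0002,-0.0087,0,0.4,0,0,-0.0382,-0.0002,-0.0087,0,0.4,0,0,-0.0382,-0.0002,-0.0087,0,0.4,0,0,-0.0382,-0.0002,-0.0087,0,0.4,0,0,-0.0382,-0.0002,-0.0087,0,0.4,0,0,-0.0255,0,-0.0058,0,0.4,0,0,0,0,0,0,0.4]'; python3 look.py
python3 - <<'E'
from h import *
from plant import r
c=r.camera("top");cv2.imwrite("pics/t3.png",cv2.resize(c["img"][140:300,190:370,::-1],None,fx=4,fy=3.6));np.savez("top3.npz",**c)
E
```

```text
clock: 16.8
position: [0.5034, 0.062, 0.1116]
tool_rot: [-1.192, 2.906, -0.0]
wrist_force: [0.2, -0.3, -0.0]
finger_gap: 0.402
grasp_force: 0.0
t 16.80 p [0.5034 0.062  0.1116] tool-yaw(y axis) 134.6 deg gap 0.40 F world [ 0.2  -0.3  -0.02] tool [ 0.07 -0.36  0.02] handle-angle -0.624 rad 0.1465
knob [0.4961 0.0585] r 0.1542 handle -0.607
   EFF drive force 0.35
```

View pics/t3.png

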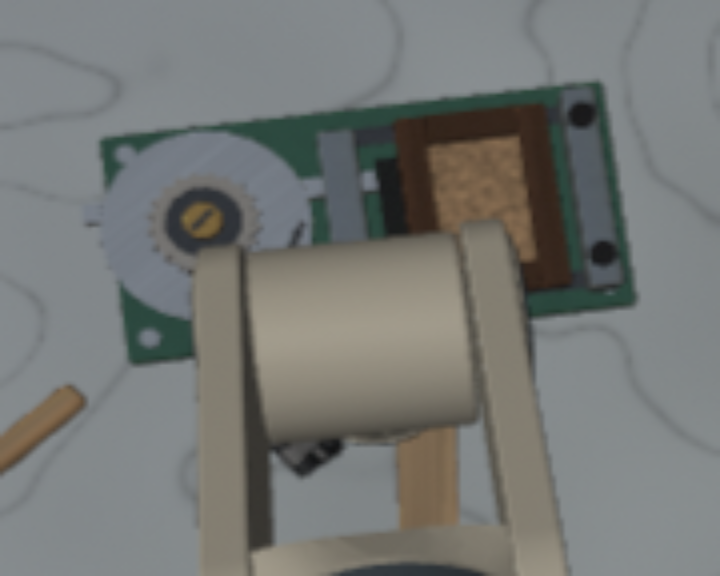

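Jaw has advanced about 13 mm and the frame (right edge at ≈(552,110)) is about 5 mm from the fence (≈(561,95)). The next stroke should clamp it, so I will go slowly.

Scaled: 0.04 rad is 0.0255.

```bash
python3 inch.py '[0,0,0.0255,-0.0007,0.0058,0,0.4,0,0,0.0255,-0.0007,0.0058,0,0.4,0,0,0.0191,0,0.0044,0,0.4,0,0,0.0191,0,0.0044,0,0.4,0,0,0.0191,0,0.0044,0,0.4]'; python3 look.py
python3 inch.py '[0,0,0.0191,0,0.0044,0,0.4,0,0,0.0191,0,0.0044,0,0.4,0,0,0.0191,0,0.0044,0,0.4]'; python3 look.py
python3 inch.py '[0,0,0.0191,0,0.0044,0,0.4,0,0,0.0191,0,0.0044,0,0.4,0,0,0.0191,0,0.0044,0,0.4]'; python3 look.py
```

```text
clock: 17.32
position: [0.4877, 0.0825, 0.1115]
tool_rot: [-0.938, 2.998, -0.0]
wrist_force: [1.3, -0.1, -1.2]
finger_gap: 0.4
grasp_force: 0.6
t 17.32 p [0.4877 0.0825 0.1115] tool-yaw(y axis) 124.7 deg gap 0.40 F world [ 1.33 -0.09 -1.21] tool [-1.04 -0.83  1.22] handle-angle -0.448 rad 0.1459
knob [0.4843 0.0734] r 0.1539 handle -0.484
   EFF drive force 0.93
clock: 17.62
position: [0.4812, 0.0929, 0.1115]
tool_rot: [-0.804, 3.035, -0.002]
wrist_force: [5.6, -7.3, -5.0]
finger_gap: 0.404
grasp_force: 4.4
t 17.62 p [0.4812 0.0929 0.1115] tool-yaw(y axis) 119.7 deg gap 0.40 F world [ 5.6  -7.28 -4.96] tool [-1.26 -9.09  4.98] handle-angle -0.363 rad 0.1461
knob [0.4772 0.0843] r 0.1538 handle -0.400
   EFF drive force 9.21
clock: 17.92
position: [0.4756, 0.1042, 0.1115]
tool_rot: [-0.667, 3.067, -0.003]
wrist_force: [7.6, -6.7, -6.3]
finger_gap: 0.401
grasp_force: 4.6
t 17.92 p [0.4756 0.1042 0.1115] tool-yaw(y axis) 114.5 deg gap 0.40 F world [ 7.56 -6.71 -6.29] tool [-4.08 -9.23  6.32] handle-angle -0.277 rad 0.1461
knob [0.4708 0.0961] r 0.1538 handle -0.312
   EFF drive force 9.66
```

Scaled: 0.02 rad is 0.0127.

```bash
python3 inch.py '[0,0,0.0127,0,0.0029,0,0.4,0,0,0.0127,0,0.0029,0,0.4,0,0,0.0127,0,0.0029,0,0.4]'; python3 look.py|tail -2
python3 inch.py '[0,0,0.0127,0,0.0029,0,0.4,0,0,0.0127,0,0.0029,0,0.4,0,0,0.0127,0,0.0029,0,0.4]'; python3 look.py|tail -2
python3 inch.py '[0,0,0.0127,0,0.0029,0,0.4,0,0,0.0127,0,0.0029,0,0.4]'; python3 look.py
```

```text
clock: 18.22
position: [0.4723, 0.1122, 0.1115]
tool_rot: [-0.575, 3.085, -0.002]
wrist_force: [7.7, -6.0, -7.5]
finger_gap: 0.401
grasp_force: 4.6
knob [0.4671 0.1045] r 0.1538 handle -0.253
   EFF drive force 8.84
clock: 18.52
position: [0.4695, 0.1204, 0.1116]
tool_rot: [-0.483, 3.101, -0.002]
wrist_force: [7.9, -6.5, -5.4]
finger_gap: 0.403
grasp_force: 4.5
knob [0.4639 0.1131] r 0.1537 handle -0.193
   EFF drive force 9.16
clock: 18.73
position: [0.4678, 0.1259, 0.1116]
tool_rot: [-0.421, 3.11, -0.002]
wrist_force: [8.7, -6.7, -4.8]
finger_gap: 0.404
grasp_force: 4.5
t 18.73 p [0.4678 0.1259 0.1116] tool-yaw(y axis) 105.4 deg gap 0.40 F world [ 8.71 -6.7  -4.81] tool [-6.6  -8.76  4.85] handle-angle -0.119 rad 0.1462
knob [0.4621 0.1189] r 0.1537 handle -0.153
   EFF drive force 9.46
```

Scaled: 0.02 rad is 0.0127.

```bash
python3 inch.py '[0,0,0.0127,-0.0004,0.0029,0,0.4,0,0,0.0127,-0.0004,0.0029,0,0.4,0,0,0.0127,-0.0004,0.0029,0,0.4]'; python3 look.py|tail -2
python3 inch.py '[0,0,0.0127,-0.0002,0.0029,0,0.4,0,0,0.0127,-0.0002,0.0029,0,0.4]'; python3 look.py|tail -2
python3 inch.py '[0,0,0.0127,-0.0002,0.0029,0,0.4,0,0,0.0127,-0.0002,0.0029,0,0.4]'; python3 look.py
```

```text
clock: 19.03
position: [0.4659, 0.1343, 0.1116]
tool_rot: [-0.327, 3.123, -0.003]
wrist_force: [2.6, -8.5, 1.5]
finger_gap: 0.398
grasp_force: 4.8
knob [0.4598 0.1277] r 0.1536 handle -0.094
   EFF drive force 8.95
clock: 19.25
position: [0.4648, 0.1399, 0.1115]
tool_rot: [-0.265, 3.129, -0.003]
wrist_force: [2.2, -10.2, 1.9]
finger_gap: 0.4
grasp_force: 4.8
knob [0.4585 0.1337] r 0.1536 handle -0.055
   EFF drive force 10.41
clock: 19.47
position: [0.464, 0.1456, 0.1115]
tool_rot: [-0.202, 3.135, -0.003]
wrist_force: [1.9, -9.7, 2.6]
finger_gap: 0.403
grasp_force: 4.8
t 19.47 p [0.464  0.1456 0.1115] tool-yaw(y axis) 97.4 deg gap 0.40 F world [ 1.89 -9.67  2.57] tool [-0.64 -9.84 -2.55] handle-angle 0.019 rad 0.1463
knob [0.4575 0.1397] r 0.1536 handle -0.015
   EFF drive force 9.88
```

Scaled: 0.02 rad is 0.0127.

```bash
for i in 1; do python3 inch.py '[0,0,0.0127,-0.0002,0.0029,0,0.4,0,0,0.0127,-0.0002,0.0029,0,0.4]'; python3 look.py|tail -2
python3 inch.py '[0,0,0.0127,-0.0002,0.0029,0,0.4,0,0,0.0127,-0.0002,0.0029,0,0.4]'; python3 look.py|tail -2
python3 inch.py '[0,0,0.0127,-0.0002,0.0029,0,0.4,0,0,0.0127,-0.0002,0.0029,0,0.4]'; python3 look.py; done
```

```text
clock: 19.68
position: [0.4634, 0.1513, 0.1115]
tool_rot: [0.139, -3.138, 0.003]
wrist_force: [0.5, -8.9, 3.9]
finger_gap: 0.401
grasp_force: 4.9
knob [0.4567 0.1457] r 0.1535 handle 0.025
   EFF drive force 8.85
clock: 19.9
position: [0.463, 0.1571, 0.1115]
tool_rot: [0.077, -3.14, 0.004]
wrist_force: [-0.1, -8.6, 4.6]
finger_gap: 0.404
grasp_force: 4.9
knob [0.4561 0.1518] r 0.1535 handle 0.064
   EFF drive force 8.46
clock: 20.12
position: [0.4629, 0.1628, 0.1115]
tool_rot: [0.014, -3.14, 0.004]
wrist_force: [-1.7, -10.1, 6.7]
finger_gap: 0.402
grasp_force: 4.9
t 20.12 p [0.4629 0.1628 0.1115] tool-yaw(y axis) 90.5 deg gap 0.40 F world [ -1.68 -10.08   6.74] tool [  1.78 -10.08  -6.71] handle-angle 0.136 rad 0.1463
knob [0.4558 0.1578] r 0.1535 handle 0.104
   EFF drive force 9.84
```

Scaled: 0.02 rad is 0.0127.

```bash
python3 inch.py '[0,0,0.0127,0,0.0029,0,0.4,0,0,0.0127,0,0.0029,0,0.4]'; python3 look.py|tail -2
python3 inch.py '[0,0,0.0127,0,0.0029,0,0.4,0,0,0.0127,0,0.0029,0,0.4]'; python3 look.py|tail -2
python3 inch.py '[0,0,0.0127,0,0.0029,0,0.4,0,0,0.0127,0,0.0029,0,0.4]'; python3 look.py
```

```text
clock: 20.33
position: [0.463, 0.1686, 0.1115]
tool_rot: [-0.049, -3.14, 0.004]
wrist_force: [-0.3, -9.5, 4.5]
finger_gap: 0.399
grasp_force: 4.9
knob [0.4557 0.164 ] r 0.1535 handle 0.144
   EFF drive force 9.47
clock: 20.55
position: [0.4633, 0.1744, 0.1114]
tool_rot: [-0.112, -3.139, 0.004]
wrist_force: [0.1, -10.1, 4.7]
finger_gap: 0.401
grasp_force: 5.0
knob [0.4559 0.1701] r 0.1535 handle 0.184
   EFF drive force 10.17
clock: 20.77
position: [0.4638, 0.1801, 0.1114]
tool_rot: [-0.174, -3.136, 0.004]
wrist_force: [0.5, -10.7, 4.4]
finger_gap: 0.401
grasp_force: 5.4
t 20.77 p [0.4638 0.1801 0.1114] tool-yaw(y axis) 83.6 deg gap 0.40 F world [  0.53 -10.74   4.38] tool [ -1.72 -10.63  -4.35] handle-angle 0.255 rad 0.1463
knob [0.4563 0.1761] r 0.1535 handle 0.223
   EFF drive force 10.78
```

Scaled: 0.02 rad is 0.0127.

```bash
python3 inch.py '[0,0,0.0127,0,0.0029,0,0.4,0,0,0.0127,0,0.0029,0,0.4]'; python3 look.py|tail -2
python3 inch.py '[0,0,0.0127,0,0.0029,0,0.4,0,0,0.0127,0,0.0029,0,0.4]'; python3 look.py|tail -2
python3 inch.py '[0,0,0.0127,0,0.0029,0,0.4]'; python3 look.py
```

```text
clock: 20.98
position: [0.4646, 0.1857, 0.1114]
tool_rot: [-0.237, -3.132, 0.004]
wrist_force: [0.9, -12.1, 5.4]
finger_gap: 0.401
grasp_force: 5.7
knob [0.4569 0.1821] r 0.1535 handle 0.262
   EFF drive force 12.13
clock: 21.2
position: [0.4655, 0.1913, 0.1114]
tool_rot: [-0.299, -3.127, 0.005]
wrist_force: [1.2, -13.4, 4.6]
finger_gap: 0.402
grasp_force: 6.1
knob [0.4577 0.188 ] r 0.1535 handle 0.301
   EFF drive force 13.33
clock: 21.33
position: [0.466, 0.194, 0.1114]
tool_rot: [-0.329, -3.124, 0.005]
wrist_force: [1.7, -13.6, 4.2]
finger_gap: 0.402
grasp_force: 6.3
t 21.33 p [0.466  0.194  0.1114] tool-yaw(y axis) 78.0 deg gap 0.40 F world [  1.72 -13.59   4.18] tool [ -4.51 -12.95  -4.14] handle-angle 0.351 rad 0.1464
knob [0.4582 0.1909] r 0.1535 handle 0.320
   EFF drive force 13.40
```

Pad contact was at about 0.165 rad, so half press is at about 0.365. That leaves 0.045 rad.

Scaled: 0.022 rad is 0.014.

```bash
python3 inch.py '[0,0,0.014,0,0.0032,0,0.4,0,0,0.014,0,0.0032,0,0.4]'; python3 look.py
```

```text
clock: 21.55
position: [0.4675, 0.2001, 0.1114]
tool_rot: [-0.399, -3.116, 0.006]
wrist_force: [2.5, -13.7, 5.5]
finger_gap: 0.402
grasp_force: 6.6
t 21.55 p [0.4675 0.2001 0.1114] tool-yaw(y axis) 75.4 deg gap 0.40 F world [  2.51 -13.72   5.5 ] tool [ -5.89 -12.66  -5.45] handle-angle 0.394 rad 0.1464
knob [0.4596 0.1974] r 0.1535 handle 0.364
   EFF drive force 13.27
```

Scaled: 0.015 rad is 0.0095.

```bash
python3 inch.py '[0,0,0.0095,-0.0003,0.0022,0,0.4]'; python3 look.py
```

```text
clock: 21.68
position: [0.468, 0.2021, 0.1114]
tool_rot: [-0.421, -3.113, 0.006]
wrist_force: [-0.4, -14.1, 6.8]
finger_gap: 0.402
grasp_force: 6.9
t 21.68 p [0.468  0.2021 0.1114] tool-yaw(y axis) 74.6 deg gap 0.40 F world [ -0.38 -14.09   6.79] tool [ -3.38 -13.71  -6.74] handle-angle 0.408 rad 0.1464
knob [0.4601 0.1995] r 0.1534 handle 0.378
   EFF drive force 14.03
```

Force and angle agree on about half press. I will centre the fingers and lift off.

```bash
python3 inch.py '[0,0,0,0,-0.0025,0,0.4,0,0,0,0,-0.0025,0,0.4,0,0,0,0,0,0,0.4,0,0,0,0,0,-0.015,0.4,0,0,0,0,0,-0.03,0.4,0,0,0,0,0,-0.04,0.4,0,0,0,0,0,-0.04,0.4,0,0,0,0.02,0,-0.04,0.4,0,0,0,0.03,0,-0.03,0.4,0,0,0,0.03,0,0,0.4,0,0,0,0.03,0,0,0.4,0,0,0,0.03,0,0,0.4,0,0,0,0,0,0,0.4,0,0,0,0,0,0,0.4]'; python3 look.py
python3 - <<'E'
from plant import r
import cv2
for n,b in(("top",(140,300,190,370)),("scene",(150,350,270,440))):
    c=r.camera(n);i=c["img"][b[0]:b[1],b[2]:b[3],::-1];cv2.imwrite(f"pics/f_{n}.png",cv2.resize(i,(720,590)))
a=cv2.imread("pics/f_top.png");s=cv2.imread("pics/f_scene.png");cv2.imwrite("pics/fin.png",cv2.resize(cv2.hconcat([a,s]),(800,400)))
E
```

```text
clock: 22.9
position: [0.3331, 0.2362, 0.3034]
tool_rot: [0.419, 3.113, 0.001]
wrist_force: [0.6, -0.2, 1.0]
finger_gap: 0.4
grasp_force: 0.0
t 22.90 p [0.3331 0.2362 0.3034] tool-yaw(y axis) 74.7 deg gap 0.40 F world [ 0.61 -0.16  1.01] tool [-0.63  0.01 -1.01] handle-angle 0.398 rad 0.2856
knob [0.4519 0.1872] r 0.1591 handle 0.291
   EFF drive force 0.12
```

View pics/fin.png

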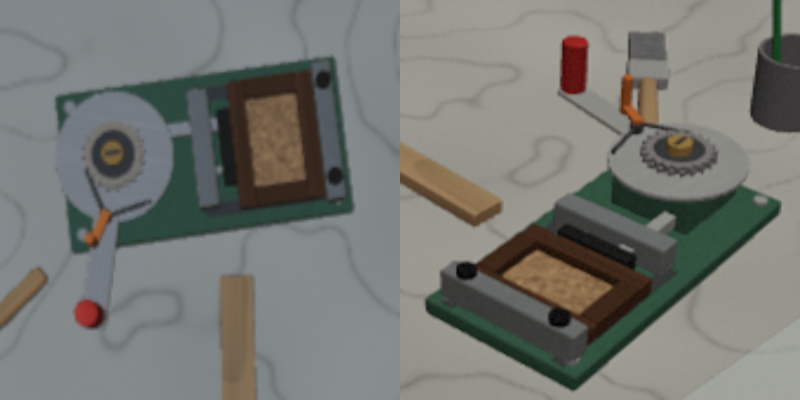

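The final pictures show the frame seated against the fence at about (322,135) and the pad against it, partly pressed in. The lever at (100,225) is on the tightening side and the gripper is clear.

```bash
python3 -c "
from plant import r
print(r.sign_off())"
```

```text
the job is handed in; nothing more can be done
None
```

The job is handed in at about 23 s: I flipped the lever to tightening, felt the handle free-wheel back to about −0.6 rad, then clamped the frame against the fence in two drive strokes, with the pad about half pressed in (estimated 45–54 N from knob force and handle angle).

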